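# Re-clamp the calibration ball bar against its stop

## Robot

A 7-joint arm with a two-finger parallel gripper is mounted at the origin on a cart in front of the work surface, level with it; the furniture and walls round the work are solid. World frame = base frame: x ahead of the robot, y to its left, z up, the work surface at z = 0. Lengths are in mm, angles in rad, forces in N, time in s.
With the tool pointing down it reaches from about 425 to 800 mm from the base axis. Payload 8.3 kg.
Tool frame: the origin (TCP) lies midway between the tips of the shut fingers; the grasp point (between the pads) lies 19 mm behind it; z points along the fingers, x is the direction in which the jaws open and shut, and the axes are right-handed (so a half turn about z gives the same grasp; the last joint's range is limited). The gripper opens to 85 mm and grips with 20 to 120 N. Pads are 22 mm wide; open, the fingers measure 114 mm over their backs; the gripper's body (76 mm by 85 mm) begins 54 mm behind the grasp point. The pads swing forward as they close: fully open they stand 13 mm farther back than shut.
Start: joints at [-1.385, 0.383, 0.016, 1.37, -0.006, 1.388, -0.046], TCP at [153.849, 605.75, 231.279] pointing down, gripper open.
Joint ranges: [-2.95, 2.95], [-0.25, 2.06], [-1.52, 1.56], [0.18, 2.33], [-1.44, 4.58], [0.02, 2.06], [-3.01, 3.01]. Speed limits (rad/s): [2.39, 2.39, 3.01, 3.01, 3.14, 3.14, 3.14].

## Interface

Orientations are given as a 3x3 rotation matrix whose columns are the frame's x, y, z axes.
In Python, from workcell import observe, grab_frame, calibration, sign_off gives the robot as it stands. The module is installed in compiled form; this text tells all that it offers.
- The arm moves only by the tool servo_tool, never from a script. Its argument "rows" is a list of rows, each a list of 7 numbers: the shift along the tool's x, y, z in mm, then the turn, a rotation vector about the tool's x, y, z in degrees, then the gripper's target within -1 to 1 (fully open at 1, half-way at 0, shut at -1). A call has exactly 10 rows; each row is the pose to reach, as a shift and turn from the pose commanded when the call began, along the tool's axes at that moment; what a row does not reach only later rows make up. A row lasts 1/10 s, in which the tool goes at most 50 mm and 8.59 degrees, less where a joint would pass 70% of its speed; a pose out of reach is approached as far as the arm can. A call with a gripper value outside its range is refused whole. The fingers move at their own pace and stop on an object; the grip force is fixed at half the most. Time passes only in rows, so rows that repeat a pose let the fingers close, or fill a call up. It gives the time, the measured TCP pose, the force and the opening at its end, in the units of the state.
- observe(): the state, without advancing time (a new reading comes with each control period).
- grab_frame(name): name is "scene" or "side" or "wrist"; returns (picture, depth): 384x512x3 uint8, red, green, blue; 384x512 float32, mm along the optical axis (not along the pixel's ray), 0 where there is no reading.
- calibration(name): a dict with "camera_matrix" (3x3 intrinsics, pixels), "rvec" (rotation vector, rad) and "tvec" (3), from world to camera coordinates, as OpenCV has them. Camera axes: x right, y down, z forward; pixel columns grow to the right and rows downward; lengths in mm; the calibration is good to about 2 mm. A picture is of the moment at which its call begins: read the wrist's pose just before it. calibration takes no time and is no camera call; for the wrist camera it gives the pose at the moment of the call.
- sign_off(): hands the job in, once; it reports no verdict.
The state is a dict: "time": time; "q": joint angles; "joint_velocities": joint speeds; "joint_torque": joint torques, N m; "eef_pos": TCP position; "ee_rot": TCP orientation; "force": force on the tool from outside, world axes, zero at the start; "torque": the same for the moment, N m; "grip_width": finger opening in mm.
Only numpy, scipy, OpenCV 4.12 (cv2) and the standard library are available. Lean on these libraries where they do the work, as an engineer would, in place of code of your own. Each camera call takes 0.05 s, during which the arm holds its last target.

## Task

The ball bar was locked in the clamp stand too near to you. Free it by flicking the turquoise release lever of the locking pliers outward, away from the fixed handle, until they spring open; then slide the bar along its channel until its far ball touches the end stop, and squeeze the two purple handles together until the pliers snap locked on the bar again. Leave the bar standing in its channel and the mouse, the air blower and the powder jar where they are.

Things in the scene. Friction and masses are not known exactly. Their poses are not given: they have to be found in the camera images.
- clamp_stand: Fixed stand: grey base 340 x 120 x 12 mm with a channel 31 mm wide between two 10 mm high aluminium rails, locking pliers over it, and a grey scan head on a mast at its far right. Origin on the desk under the jaws; x along the channel away from the robot, y left, z up. The jaw pads reach 16 mm either side of the origin along x; the open jaw stands 8 mm off the bar.
- head_edge (a point): Middle of the lower front edge of the scan head, a solid grey box 76 mm deep (away from the robot), 96 mm wide, 40 mm tall, its underside about 202 mm above the desk. It overhangs the release lever, so the lever is reached only by a tool that leans back to the robot, 30 to 45 degrees from vertical, and points forward and down under this edge.
- squeeze_point (a point): Fixed point midway between the locked handles. Axes: x along the handles, rising away from the robot at 35 degrees; y from the fixed (right) to the moving (left) handle; z square to the pliers, up and back to the robot, 35 degrees from vertical: come in along -z. Handles: bars 11 mm wide (y), 16 mm deep (z); outer faces here 36 mm apart locked, 50 mm open; free along x from -15 to +8 mm.
- fixed_grip (a point): Centre of the fixed handle (right one, purple grip) at the squeeze point, 12.5 mm along -y of it; same axes. Its dark adjusting screw ends 25 mm farther up along x.
- moving_grip (a point): Centre of the moving handle (left one, purple grip) beside the squeeze point; its pivot is 62 mm down the handle, towards the jaws.
- handle (a joint): Angle of the moving handle, rad: 0 = squeezed home and locked, 0.22 = fully open. Dead centre is 0.11: squeezed past it, the handle snaps to 0 and stays locked; opened past it, it springs fully open by itself and stays open. Squeezing takes up to about 17 N at the squeeze point.
- release_lever: Turquoise release lever on the tail of the moving handle, a bar 6 mm wide, 12 mm deep, its last 16 mm 8 x 18 mm; 52 mm long. Origin at its pin. When locked it slants 0.45 rad inward (to the squeeze point's -y) from the handle line and ends beyond the tail of the fixed handle.
- lever_end (a point): Middle of the release lever's end pad, 44 mm from the pin. Pushed along the squeeze point's +y (outward, left) with about 4 N for about 26 mm it passes dead centre and the pliers spring open; the pad runs on, about 50 mm in all. Nothing stands within 40 mm of its inner (right) side at that height.
- bar_middle (a point): Calibration ball bar, 202 mm long, 210 g: two white 32 mm balls, 85 mm from its middle, on black feet 28 mm across that stand in the channel, joined by a black rod of 10 mm diameter. This point is the middle of the rod's axis, 44 mm above the desk; y points along the bar away from the robot. Clamped at the start; free to slide in the channel when the pliers are open.
- bar_near_rod (a point): Point on the rod's axis 45 mm from its middle towards the robot, 44 mm above the desk: a free place to take the 10 mm rod from above, between the near ball and the jaws; y points along the bar away from the robot.
- bar_far_end (a point): Outermost point of the far ball, on the bar's axis: this must touch the end stop.
- stop_face (a point): Centre of the contact face of the end stop, an aluminium block 29 mm wide and 48 mm tall with a black thumb screw, standing fixed in the channel; x points along the channel away from the robot. The bar touches when the far end reaches this face.
- mouse_mid (a point): Black mouse, 117 x 58 x 37 mm, loose, to the left; middle. Leave it alone.
- air_blower_mid (a point): Black rubber air blower with a red nozzle, 58 mm across, 125 mm tall, loose, to the left; 40 mm above its foot on its axis. Leave it alone.
- powder_jar_mid (a point): White jar with red lid, 57 mm across, 68 mm tall, loose, to the right; middle. Leave it alone.

How it is judged:
By the outcome, as a careful person would: the job done as asked, in the order asked, and still so for the second after the job is handed in, with the robot touching nothing.
It also fails if it takes over 54 s, if anything falls off the work surface, if the arm or the gripper's body presses on something with over 40 N, if the wrist force passes 120 N, or if a joint passes its speed limit or range.

## Working session

There is one attempt and no reset: what is moved stays moved. The work goes in short steps, Python scripts to look and compute and a tool call to move; the robot and the scene stay as the last step left them, time stands still between calls to the robot, and variables do not carry over. Pictures are saved under pics/ and viewed, and the job is handed in when it is done.

Besides the shell and the picture viewer there is one more tool, called after ">>>" as name([rows], argument=value, ...), one row to a line, values as JSON. servo_tool: Moves the arm, as the interface text tells. Its arguments: {"type":"object","properties":{"rows":{"type":"array","items":{"type":"array","items":{"type":"number"}}}},"required":["rows"]}

```bash
mkdir -p pics
cat > h.py <<'E'
import numpy as np, cv2
from workcell import observe, grab_frame, calibration, sign_off
def snap(name,fn):
    c=calibration(name); p,d=grab_frame(name)
    cv2.imwrite('pics/'+fn+'.png',cv2.cvtColor(p,cv2.COLOR_RGB2BGR)); np.savez('pics/'+fn+'.npz',p=p,d=d,K=c['camera_matrix'],r=c['rvec'],t=c['tvec'])
def load(fn):
    z=np.load('pics/'+fn+'.npz'); p,d,K=z['p'],z['d'],z['K']; R=cv2.Rodrigues(z['r'])[0]; t=z['t'].ravel()
    v,u=np.mgrid[:p.shape[0],:p.shape[1]]
    X=np.stack([(u-K[0,2])/K[0,0]*d,(v-K[1,2])/K[1,1]*d,d],-1)
    W=(X-t)@R   # world
    W[d==0]=np.nan
    return p,d,W,K,R,t
def proj(P,K,R,t):
    c=np.atleast_2d(P)@R.T+t; return (c[:,:2]/c[:,2:])*[K[0,0],K[1,1]]+[K[0,2],K[1,2]]
E
python3 - <<'E'
from h import *
print({k:np.round(v,3) for k,v in observe().items()})
for n in ['scene','side','wrist']: snap(n,n+'0'); c=calibration(n); R=cv2.Rodrigues(c['rvec'])[0]; print(n,-R.T@np.ravel(c['tvec']),R[2],c['camera_matrix'][0,0])
E
```

```text
{'time': np.float64(0.0), 'q': array([-1.385,  0.384,  0.016,  1.371, -0.006,  1.388, -0.047]), 'joint_velocities': array([-0.001, -0.001, -0.001, -0.001,  0.   ,  0.001, -0.001]), 'joint_torque': array([-0.0000e+00, -6.2760e+01,  8.4400e-01, -3.7182e+01,  1.6000e-02,
        1.4000e-02,  0.0000e+00]), 'eef_pos': array([153.757, 605.289, 230.256]), 'ee_rot': array([[ 0.246,  0.969, -0.   ],
       [ 0.969, -0.246, -0.002],
       [-0.002,  0.   , -1.   ]]), 'force': array([ 0.548, -0.17 ,  0.49 ]), 'torque': array([ 0.011, -0.014, -0.02 ]), 'grip_width': np.float64(85.155)}
scene [  14.62608325 -597.7967508   601.11087721] [ 0.64124456  0.56167698 -0.52280435] 378.75628254120386
side [291.0500625  640.80441638 530.55380804] [ 0.28372869 -0.85712354 -0.42992705] 451.6899422427
wrist [ 79.58869701 623.40752052 371.61722103] [ 0.28967169 -0.07401164 -0.95426023] 343.08220137098556
```

View pics/scene0.png

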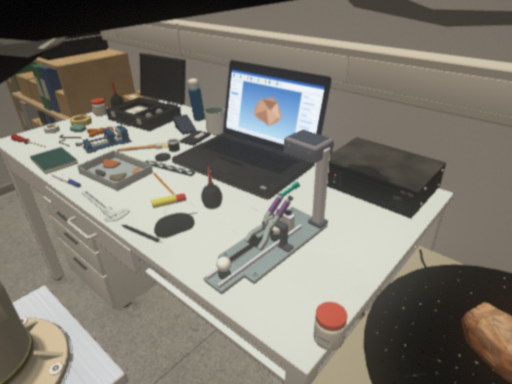

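View pics/side0.png

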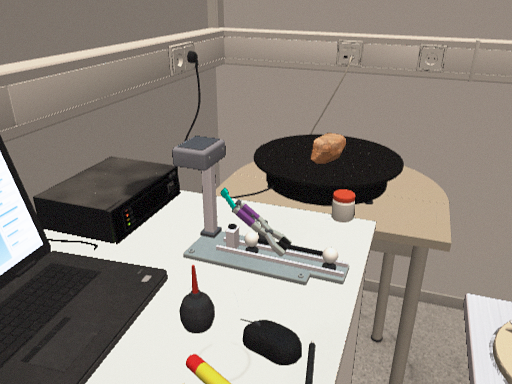

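View pics/wrist0.png

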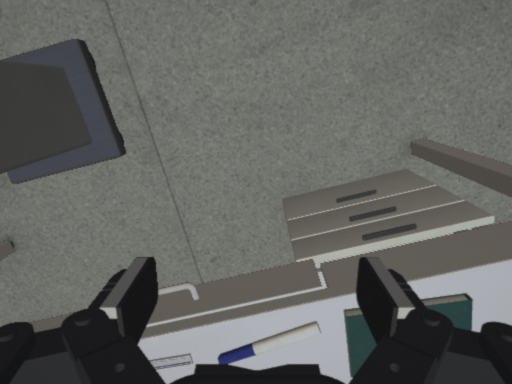

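Run:
```python
from h import *
for fn,(x0,y0,x1,y1) in {'scene0':(190,120,350,300),'side0':(160,120,370,290)}.items():
    p,d,W,K,R,t=load(fn)
    c=cv2.cvtColor(p,cv2.COLOR_RGB2BGR)[y0:y1,x0:x1]
    s=min(800/c.shape[1],600/c.shape[0]); print(fn,s)
    cv2.imwrite('pics/'+fn+'z.png',cv2.resize(c,None,fx=s,fy=s,interpolation=cv2.INTER_CUBIC))
    hsv=cv2.cvtColor(p,cv2.COLOR_RGB2HSV)
    for nm,lo,hi in [('turq',(80,120,60),(95,255,255)),('purple',(125,60,40),(150,255,255))]:
        m=cv2.inRange(hsv,lo,hi)
        n,l,st,ce=cv2.connectedComponentsWithStats(m)
        for i in range(1,n):
            if st[i,4]>8: print(nm,st[i],ce[i].round(1),np.nanmedian(W[l==i],0).round(1),np.nanmin(W[l==i],0).round(),np.nanmax(W[l==i],0).round())
```

```text
scene0 3.3333333333333335
turq [282 183  16  12  38] [290.4 187.9] [ 635.  -142.   133.6] [ 615. -153.  120.] [ 646. -131.  146.]
purple [270 198   9  13  44] [274.2 204.2] [ 587.2 -128.6  104.6] [ 573. -134.   94.] [ 602. -124.  116.]
purple [277 202  11  13  48] [282.  208.3] [ 587.  -153.1  104. ] [ 572. -158.   95.] [ 602. -148.  115.]
side0 3.5294117647058822
turq [221 188  15  22 120] [227.6 197.6] [ 637.1 -138.5  132. ] [ 617. -443.  -25.] [ 760. -126.  148.]
purple [236 204  23  22 244] [246.9 214.6] [ 591.7 -125.9  102.2] [ 572. -156.   85.] [ 610. -117.  117.]
```

```bash
ls pics
```

```text
scene0.npz
scene0.png
scene0z.png
side0.npz
side0.png
side0z.png
wrist0.npz
wrist0.png
```

View pics/scene0z.png

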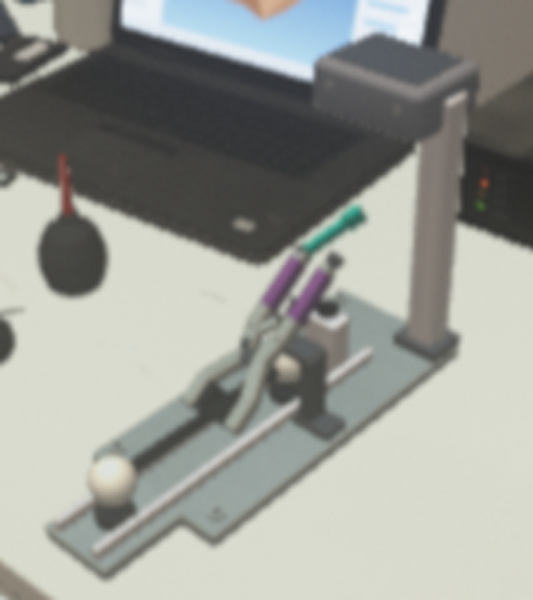

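View pics/side0z.png

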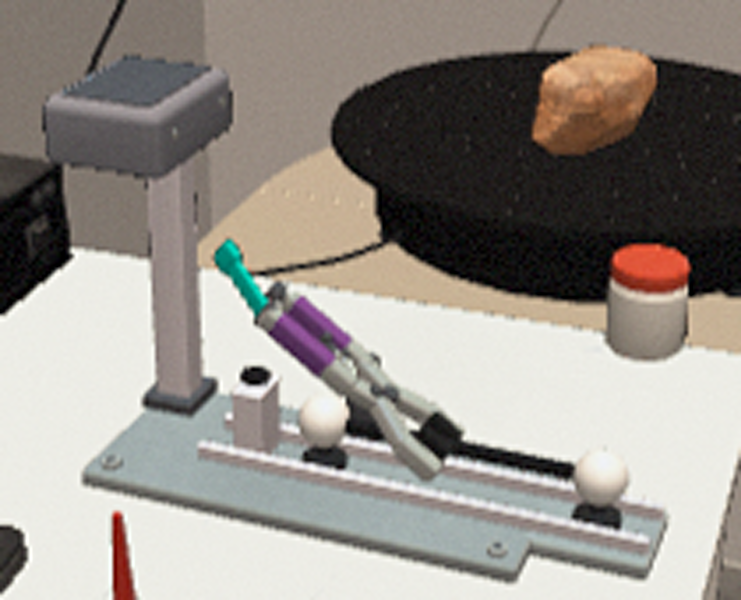

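Run:
```python
from h import *
from scipy.optimize import least_squares
# regions of balls in each (full pixels)
B={'scene0':{'near':(223,265),'far':(276,230)},'side0':{'near':(330,255),'far':(252,240)}}
for fn in B:
    p,d,W,K,R,t=load(fn)
    for nm,(u,v) in B[fn].items():
        sub=(slice(v-8,v+9),slice(u-8,u+9)); P=W[sub].reshape(-1,3); c=p[sub].reshape(-1,3).astype(int)
        seed=W[v,u]
        ok=(c.min(1)>110)&(np.linalg.norm(P-seed,axis=1)<22)&(P[:,2]>36)&(c.max(1)-c.min(1)<45)
        P=P[ok]
        f=least_squares(lambda c:np.linalg.norm(P-c,axis=1)-16,P.mean(0)+[0,0,-10],loss='soft_l1')
        print(fn,nm,len(P),f.x.round(1),np.abs(f.fun).mean().round(2),seed.round())
# grey stand points
for fn in B:
    p,d,W,K,R,t=load(fn)
    # head: z 195..250, near x 600-780,y -260..-80
    m=(W[...,2]>185)&(W[...,2]<260)&(W[...,0]>560)&(W[...,0]<800)&(W[...,1]>-260)&(W[...,1]<-80)
    P=W[m]; print(fn,'head',len(P),np.percentile(P,[1,5,50,95,99],axis=0).round(0).tolist())
    v,u=np.where(m); print(u.min(),u.max(),v.min(),v.max())
    # base z 8..16
    m=(W[...,2]>8)&(W[...,2]<16)&(W[...,0]>350)&(W[...,0]<800)&(W[...,1]>-260)&(W[...,1]<-40)
    P=W[m].astype(np.float32); r=cv2.minAreaRect(P[:,:2]); print('base',len(P),r,cv2.boxPoints(r).round().tolist())
    m=(W[...,2]>18)&(W[...,2]<26)&(W[...,0]>350)&(W[...,0]<800)&(W[...,1]>-220)&(W[...,1]<-60); print('table z',np.nanmedian(W[300:,150:200][...,2]))
```

```text
scene0 near 162 [ 412.9 -132.9   42.1] 0.75 [ 404. -142.   52.]
scene0 far 33 [ 583.2 -137.7   43. ] 1.02 [ 572. -148.   48.]
side0 near 178 [ 413.2 -132.1   42.3] 0.92 [ 411. -118.   52.]
side0 far 148 [ 582.9 -138.2   42.3] 0.82 [ 577. -125.   48.]
scene0 head 1274 [[657.0, -195.0, 187.0], [658.0, -194.0, 199.0], [673.0, -162.0, 233.0], [719.0, -106.0, 243.0], [726.0, -98.0, 244.0]]
284 333 130 166Traceback (most recent call last):
  File "<stdin>", line 23, in <module>
cv2.error: OpenCV(4.12.0) /io/opencv/modules/imgproc/src/convhull.cpp:143: error: (-215:Assertion failed) total >= 0 && (depth == CV_32F || depth == CV_32S) in function 'convexHull'
```

Run:
```python
from h import *
a=-0.0324; ex=np.array([np.cos(a),np.sin(a),0]); ey=np.array([-ex[1],ex[0],0])
O=np.array([498,-135.3,0])
def S(W): D=W-O; return np.stack([D@ex,D@ey,D[...,2]],-1)
def pc(n,P): print(n,len(P),np.percentile(P,[2,10,50,90,98],axis=0).round(1).tolist())
for fn in ['scene0','side0']:
    p,d,W,K,R,t=load(fn); s=S(W); hsv=cv2.cvtColor(p,cv2.COLOR_RGB2HSV)
    box=lambda x0,x1,y0,y1,z0,z1:(s[...,0]>x0)&(s[...,0]<x1)&(s[...,1]>y0)&(s[...,1]<y1)&(s[...,2]>z0)&(s[...,2]<z1)
    print(fn)
    pc('head',s[box(110,300,-120,70,195,260)])
    pc('headfront',s[box(110,300,-120,70,205,232)])
    pc('mast',s[box(110,300,-120,70,60,180)])
    pc('stop',s[box(100,170,-16,16,30,58)])
    for x0 in range(-80,160,40):
        for sg in (1,-1):
            q=s[box(x0,x0+40,min(sg*12,sg*30),max(sg*12,sg*30),17,25)]; 
            if len(q)>5: print('rail',x0,sg,len(q),np.median(q,0).round(1))
    for nm,lo,hi in [('turq',(80,120,60),(95,255,255)),('purple',(125,60,40),(150,255,255))]:
        m=cv2.inRange(hsv,lo,hi)>0
        m&=box(60,200,-60,60,70,170)
        q=s[m]
        if nm=='purple':
            for g,qq in [('L',q[q[:,1]>-8]),('R',q[q[:,1]<=-8])]:
                if len(qq)<5: continue
                # along handle, normal at 35deg
                h=np.radians(35); al=qq[:,0]*np.cos(h)+qq[:,2]*np.sin(h); no=-qq[:,0]*np.sin(h)+qq[:,2]*np.cos(h)
                pc(nm+g+' (along,y,normal)',np.stack([al,qq[:,1],no],-1))
        else:
            h=np.radians(35); al=q[:,0]*np.cos(h)+q[:,2]*np.sin(h); no=-q[:,0]*np.sin(h)+q[:,2]*np.cos(h)
            pc(nm,np.stack([al,q[:,1],no],-1)); 
            for lo_ in np.arange(al.min(),al.max(),8):
                k=(al>=lo_)&(al<lo_+8); 
                if k.sum(): print('  ',lo_.round(),k.sum(),q[k][:,1].min().round(1),q[k][:,1].max().round(1),no[k].min().round(1),no[k].max().round(1))
```

```text
scene0
head 1227 [[159.5, -52.6, 201.2], [160.6, -48.8, 209.1], [173.8, -19.1, 233.8], [215.4, 29.1, 243.0], [226.7, 40.0, 243.6]]
headfront 517 [[159.2, -52.8, 206.2], [160.1, -50.1, 208.7], [162.3, -29.4, 219.3], [205.9, 27.6, 229.7], [226.4, 39.9, 231.5]]
mast 708 [[112.1, -53.4, 62.8], [122.8, -52.8, 69.3], [191.4, -42.3, 121.5], [205.4, -1.3, 164.4], [211.6, 7.6, 176.4]]
stop 113 [[118.3, -15.8, 30.6], [118.8, -15.2, 34.8], [121.2, -11.7, 46.8], [134.6, 5.1, 57.0], [137.7, 8.9, 57.8]]
rail -80 -1 51 [-61.2 -20.6  20.3]
rail -40 -1 45 [-19.8 -20.5  20.3]
rail 0 -1 40 [ 20.1 -20.2  19.6]
rail 40 -1 40 [ 59.5 -20.6  19.7]
rail 80 -1 14 [111.6 -20.9  19.9]
rail 120 -1 45 [133.6 -19.1  20.1]
turq 38 [[166.1, -11.6, 28.4], [171.1, -10.0, 30.1], [189.2, -2.2, 32.2], [201.4, 7.2, 34.6], [202.9, 7.7, 36.2]]
   165.0 6 5.2 8.4 29.5 32.7
   173.0 6 0.7 7.3 30.2 33.4
   181.0 6 -2.8 1.7 30.4 34.2
   189.0 11 -9.4 0.0 26.7 36.1
   197.0 9 -12.7 -5.9 33.1 36.6
purpleL (along,y,normal) 43 [[118.0, 5.9, 30.4], [120.1, 7.0, 32.1], [133.6, 9.7, 33.7], [146.9, 12.8, 35.9], [149.9, 14.2, 36.5]]
pur
[... 897 characters left out ...]
0 1 56 [99.2 20.7 20. ]
rail 80 -1 14 [113.7 -15.8  20.2]
rail 120 1 67 [135.9  19.7  19.9]
rail 120 -1 7 [156.  -16.7  19.8]
turq 119 [[165.8, -8.1, 21.8], [169.1, -5.4, 23.5], [189.6, 1.4, 29.1], [204.5, 11.1, 33.7], [207.2, 12.6, 35.9]]
   165.0 21 -11.4 13.5 19.0 33.2
   173.0 17 3.4 11.6 23.8 32.5
   181.0 19 -2.1 8.8 22.9 32.9
   189.0 23 -5.7 2.7 23.1 34.4
   197.0 28 -8.1 1.2 21.2 36.7
   205.0 11 -9.4 -1.4 22.4 36.8
purpleL (along,y,normal) 195 [[115.9, -7.8, 22.1], [119.5, -7.1, 24.2], [135.6, 15.4, 30.1], [149.9, 19.2, 34.4], [152.4, 19.9, 35.6]]
purpleR (along,y,normal) 49 [[115.4, -15.6, 24.7], [118.6, -13.6, 31.0], [134.8, -10.2, 33.7], [149.1, -8.5, 35.2], [152.6, -8.2, 36.1]]
```

```bash
cat >> h.py <<'E'
from scipy.spatial.transform import Rotation as Ro
a=-0.0324; ex=np.array([np.cos(a),np.sin(a),0]); ey=np.array([-ex[1],ex[0],0]); ez=np.array([0,0,1.])
O=np.array([498,-135.3,1.9])   # stand frame at bar middle; z offset = depth bias... z_true = z_meas+1.9
O=np.array([498,-135.3,0.])
h=np.radians(35); al=ex*np.cos(h)+ez*np.sin(h); no=-ex*np.sin(h)+ez*np.cos(h)
RP=np.stack([ey,al,-no],1)      # tool frame leaned
RD=np.stack([ey,ex,-ez],1)      # tool down
def pl(A,y,n): return O+A*al+y*ey+n*no
def st(x,y,z): return O+x*ex+y*ey+z*ez
def to(P,R):
    o=observe(); E=o['ee_rot']; D=P-o['eef_pos']
    print('tgt',np.round(P,1),'shift',(E.T@D).round(1),'turn',np.degrees(Ro.from_matrix(E.T@R).as_rotvec()).round(2))
def where():
    o=observe(); D=o['eef_pos']-O; E=o['ee_rot']
    print('t',round(float(o['time']),2),'pos',o['eef_pos'].round(1),'stand',np.round([D@ex,D@ey,D@ez],1),'plier',np.round([D@al,D@ey,D@no],1),'F',o['force'].round(1),'F_tool',(E.T@o['force']).round(1),'w',o['grip_width'].round(1)); print('q',o['q'].round(2))
E
python3 - <<'E'
from h import *
to(np.array([420,300,330.]),RP)
to(np.array([420,300,330.]),RD)
E
```

```text
tgt [420. 300. 330.] shift [-230.6  333.2  -99.1] turn [-34.87   3.87 -11.98]
tgt [420. 300. 330.] shift [-230.6  333.2  -99.1] turn [-1.00e-02  9.00e-02 -1.24e+01]
```

>>> servo_tool([
  [-26,37,-11,0,0,-1,-1],
  [-52,74,-22,0,0,-3,-1],
  [-78,111,-33,0,0,-4,-1],
  [-104,150,-44,0,0,-6,-1],
  [-130,188,-55,-4,0,-8,-1],
  [-155,225,-66,-8,1,-9,-1],
  [-180,261,-77,-12,1,-10,-1],
  [-205,297,-88,-16,2,-11,-1],
  [-231,333,-99,-20,2,-12,-1],
  [-231,333,-99,-24,3,-12,-1],
])

```text
time: 1.15
eef_pos: [424.4, 294.4, 332.5]
ee_rot: [[0.044, 0.909, 0.414], [0.999, -0.043, -0.01], [0.009, 0.414, -0.91]]
force: [0.4, -0.5, 0.7]
grip_width: -0.1
```

Run:
```python
from h import *
where()
to(pl(190,-42,130),RP)
```

```text
Traceback (most recent call last):
  File "h.py", line 29, in where
    print('t',round(float(o['time']),2),'pos',o['eef_pos'].round(1),'stand',np.round([D@ex,D@ey,D@ez],1),'plier',np.round([D@al,D@ey,D@no],1),'F',o['force'].round(1),'F_tool',(E.T@o['force']).round(1),'w',o['grip_width'].round(1)); print('q',o['q'].round(2))
                                                                                                                                                                                                             ^^^^^^^^^^^^^^^^^^^^^
AttributeError: 'float' object has no attribute 'round'
```

```bash
sed -i "s/o\['grip_width'\].round(1)/round(float(o['grip_width']),1)/" h.py
python3 - <<'E'
from h import *
where()
to(pl(185,-44,150),RP)
E
```

```text
t 1.15 pos [424.4 294.4 332.5] stand [-87.5 427.1 332.5] plier [119.  427.1 322.6] F [ 0.4 -0.5  0.7] F_tool [-0.4  0.7 -0.4] w -0.1
q [-1.07 -0.13  0.15  1.79  0.38  1.24  0.52]
tgt [ 562.  -181.4  229. ] shift [-470.2  103.1  155.9] turn [-10.57  -0.13  -0.82]
```

>>> servo_tool([
  [-47,10,8,-2,0,0,-1],
  [-94,20,18,-4,0,0,-1],
  [-141,31,30,-6,0,0,-1],
  [-188,41,45,-8,0,-1,-1],
  [-235,51,60,-10,0,-1,-1],
  [-282,62,78,-10.5,0,-1,-1],
  [-329,72,96,-10.5,0,-1,-1],
  [-376,82,116,-10.5,0,-1,-1],
  [-423,93,136,-10.5,0,-1,-1],
  [-470,103,156,-10.5,0,-1,-1],
])

```text
time: 2.15
eef_pos: [535.5, -12.2, 257.6]
ee_rot: [[0.021, 0.822, 0.57], [1.0, -0.016, -0.014], [-0.002, 0.57, -0.822]]
force: [1.7, 0.6, 0.9]
grip_width: 0.2
```

Run:
```python
from h import *
where()
snap('wrist','w1')
to(pl(204,-44,60),RP)
to(pl(204,-44,20),RP)
p,d,W,K,R,t=load('w1')
hsv=cv2.cvtColor(p,cv2.COLOR_RGB2HSV)
P=W-O
for nm,lo,hi in [('turq',(80,120,60),(95,255,255)),('purple',(125,60,40),(150,255,255))]:
    m=cv2.inRange(hsv,lo,hi); n,l,s,ce=cv2.connectedComponentsWithStats(m)
    for i in range(1,n):
        if s[i,4]>30:
            q=P[l==i]; q=np.stack([q@al,q@ey,q@no],-1); print(nm,s[i],np.nanpercentile(q,[3,50,97],axis=0).round(1).tolist())
```

```text
t 2.15 pos [535.5 -12.2 257.6] stand [ 33.5 124.3 257.6] plier [175.2 124.3 191.8] F [1.7 0.6 0.9] F_tool [0.6 1.9 0.2] w 0.2
q [ 0.03 -0.24 -0.09  2.12  0.04  0.65  1.46]
tgt [ 629.2 -183.6  166.2] shift [-157.9   31.1  130.1] turn [-0.45  0.13  0.14]
tgt [ 652.1 -184.3  133.4] shift [-157.8   31.4  170.1] turn [-0.45  0.13  0.14]
turq [110 165  26  47 416] [[166.1, -9.3, 23.7], [188.1, -0.0, 31.5], [205.7, 11.6, 35.1]]
purple [ 92 107  21  47 664] [[114.7, -16.0, 23.8], [134.1, -10.3, 33.2], [151.4, -7.2, 35.1]]
purple [121 107  19  47 711] [[114.5, 8.2, 23.3], [133.0, 14.5, 33.3], [151.8, 17.7, 35.1]]
```

View pics/w1.png

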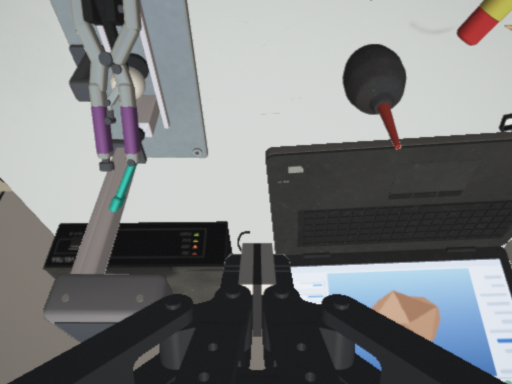

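>>> servo_tool([
  [-45,0,0,0,0,0,-1],
  [-90,8,10,0,0,0,-1],
  [-130,16,20,0,0,0,-1],
  [-158,22,40,0,0,0,-1],
  [-158,25,75,0,0,0,-1],
  [-158,25,95,0,0,0,-1],
  [-158,25,110,0,0,0,-1],
  [-158,25,120,0,0,0,-1],
  [-158,25,120,0,0,0,-1],
  [-158,25,120,0,0,0,-1],
])

```text
time: 3.2
eef_pos: [621.0, -168.8, 173.5]
ee_rot: [[0.019, 0.823, 0.568], [1.0, -0.015, -0.012], [-0.001, 0.568, -0.823]]
force: [-0.1, -0.6, -0.4]
grip_width: -0.1
```

```bash
python3 - <<'E'
from h import *
where()
snap('scene','s2'); snap('side','d2')
to(pl(200,-40,20),RP)
E
python3 - <<'E'
import cv2
a=cv2.imread('pics/s2.png')[100:290,190:370]; b=cv2.imread('pics/d2.png')[100:290,160:340]
cv2.imwrite('pics/c2.png',cv2.resize(cv2.hconcat([a,b]),None,fx=2.2,fy=2.2))
E
```

```text
t 3.2 pos [ 621.  -168.8  173.5] stand [124.1 -29.5 173.5] plier [201.2 -29.5  71. ] F [-0.1 -0.6 -0.4] F_tool [-0.6 -0.3  0.2] w -0.1
q [ 0.03  0.11  0.3   2.01 -0.43  0.49  2.19]
tgt [ 649.  -180.2  131.1] shift [-10.5  -1.6  51.5] turn [-0.28 -0.35  0.64]
```

View pics/c2.png

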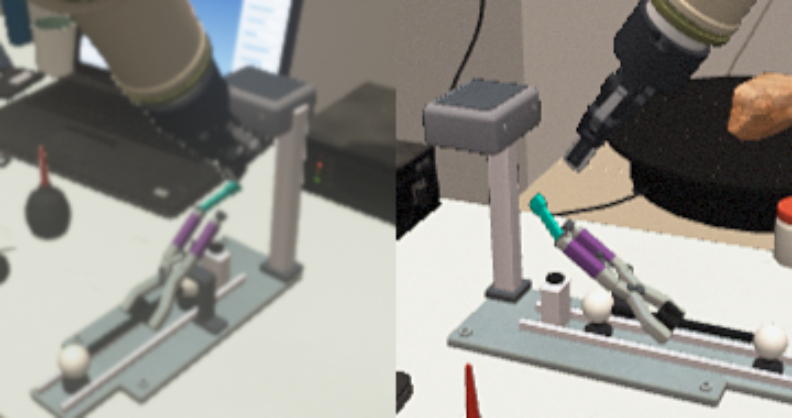

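>>> servo_tool([
  [-6,0,3,0,0,0.6,-1],
  [-11,0,8,0,0,0.6,-1],
  [-11,-1,14,0,0,0.6,-1],
  [-11,-1,20,0,0,0.6,-1],
  [-11,-2,27,0,0,0.6,-1],
  [-11,-2,34,0,0,0.6,-1],
  [-11,-2,41,0,0,0.6,-1],
  [-11,-2,48,0,0,0.6,-1],
  [-11,-2,52,0,0,0.6,-1],
  [-11,-2,52,0,0,0.6,-1],
])

```text
time: 4.3
eef_pos: [648.8, -180.3, 128.5]
ee_rot: [[0.028, 0.823, 0.567], [1.0, -0.026, -0.012], [0.005, 0.568, -0.823]]
force: [-0.6, 0.2, -0.6]
grip_width: 0.1
```

```bash
cat > look.py <<'E'
import sys; from h import *
n=sys.argv[1]; where(); snap('scene','s'+n); snap('side','d'+n)
a=cv2.imread(f'pics/s{n}.png')[100:290,190:370]; b=cv2.imread(f'pics/d{n}.png')[100:290,180:360]
cv2.imwrite(f'pics/c{n}.png',cv2.resize(cv2.hconcat([a,b]),None,fx=2.2,fy=2.2,interpolation=cv2.INTER_CUBIC))
E
python3 look.py 3
```

```text
t 4.3 pos [ 648.8 -180.3  128.5] stand [152.2 -40.1 128.5] plier [198.4 -40.1  17.9] F [-0.6  0.2 -0.6] F_tool [ 0.2 -0.8  0.2] w 0.1
q [ 0.08  0.23  0.26  1.98 -0.58  0.42  2.33]
```

View pics/c3.png

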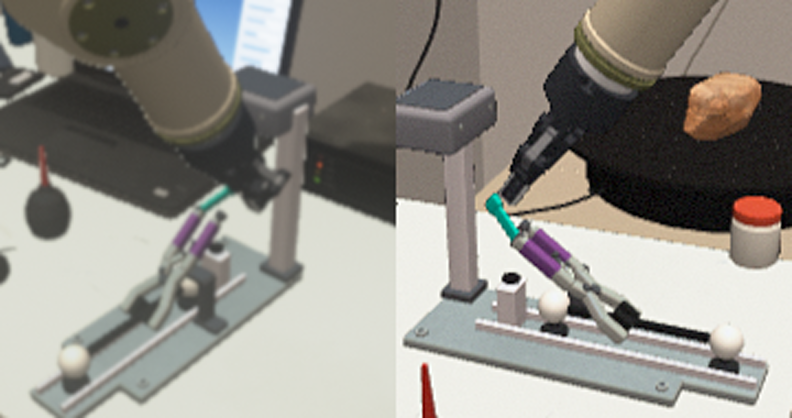

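>>> servo_tool([
  [4,0,0,0,0,0,-1],
  [8,0,0,0,0,0,-1],
  [12,0,0,0,0,0,-1],
  [15,0,0,0,0,0,-1],
  [18,0,0,0,0,0,-1],
  [21,0,0,0,0,0,-1],
  [24,0,0,0,0,0,-1],
  [27,0,0,0,0,0,-1],
  [30,0,0,0,0,0,-1],
  [30,0,0,0,0,0,-1],
])

```text
time: 5.4
eef_pos: [649.7, -149.5, 129.3]
ee_rot: [[0.027, 0.823, 0.568], [1.0, -0.025, -0.011], [0.005, 0.568, -0.823]]
force: [0.8, -1.9, 0.1]
grip_width: -0.0
```

```bash
python3 look.py 4
```

```text
t 5.4 pos [ 649.7 -149.5  129.3] stand [152.1  -9.3 129.3] plier [198.7  -9.3  18.7] F [ 0.8 -1.9  0.1] F_tool [-1.9  0.8  0.4] w -0.0
q [ 0.    0.21  0.27  2.   -0.52  0.39  2.22]
```

View pics/c4.png

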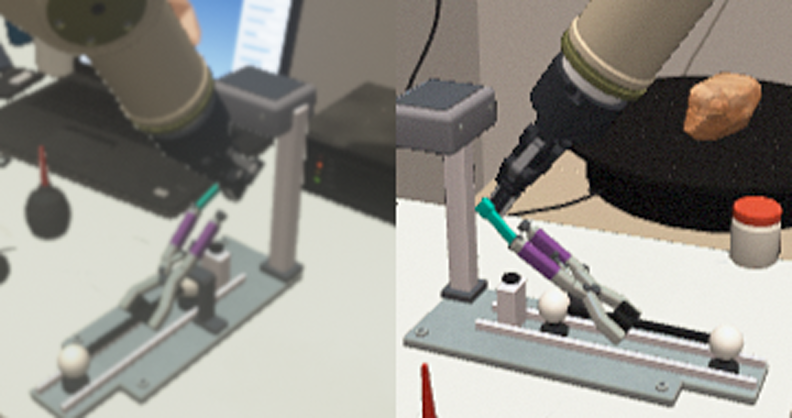

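Contact made, lever moving outward. Push on.

>>> servo_tool([
  [3,0,0,0,0,0,-1],
  [6,0,0,0,0,0,-1],
  [9,0,0,0,0,0,-1],
  [12,0,0,0,0,0,-1],
  [14,0,0,0,0,0,-1],
  [16,0,0,0,0,0,-1],
  [18,0,0,0,0,0,-1],
  [20,0,0,0,0,0,-1],
  [20,0,0,0,0,0,-1],
  [20,0,0,0,0,0,-1],
])

```text
time: 6.5
eef_pos: [650.2, -130.5, 129.5]
ee_rot: [[0.028, 0.822, 0.568], [1.0, -0.026, -0.012], [0.005, 0.568, -0.823]]
force: [-0.3, -0.5, 0.1]
grip_width: -0.1
```

```bash
python3 look.py 5
```

```text
t 6.5 pos [ 650.2 -130.5  129.5] stand [152.    9.7 129.5] plier [198.8   9.7  18.9] F [-0.3 -0.5  0.1] F_tool [-0.5 -0.1 -0.2] w -0.1
q [-0.05  0.2   0.29  2.01 -0.47  0.37  2.14]
```

View pics/c5.png

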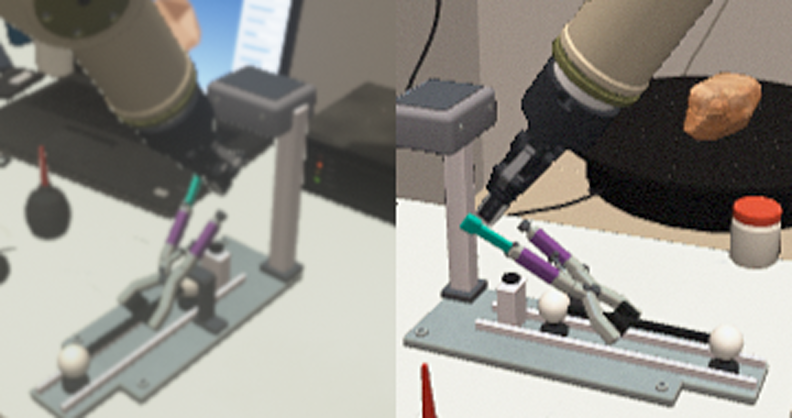

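>>> servo_tool([
  [-4,0,0,0,0,0,-1],
  [-8,0,-5,0,0,0,-1],
  [-8,0,-20,0,0,0,-1],
  [-8,-2,-40,0,0,0,-1],
  [-8,-5,-70,0,0,0,-1],
  [-8,-10,-110,0,0,0,-0.5],
  [-8,-40,-130,0,0,0,-0.5],
  [-8,-80,-140,5,0,0,-0.5],
  [-8,-120,-140,12,0,0,-0.5],
  [-8,-140,-140,18,0,0,-0.5],
])

```text
time: 7.6
eef_pos: [452.1, -133.9, 164.7]
ee_rot: [[0.03, 0.959, 0.282], [1.0, -0.031, -0.003], [0.006, 0.282, -0.959]]
force: [0.2, 0.5, 0.2]
grip_width: 22.1
```

Run:
```python
from h import *
where(); snap('wrist','w6')
to(st(-52,0,110),RD)
to(st(-52,0,32),RD)
p,d,W,K,R,t=load('w6'); P=W-O; s=np.stack([P@ex,P@ey,P[...,2]],-1)
p0,d0,W0,*_=load('side0'); P0=W0-O; s0=np.stack([P0@ex,P0@ey,P0[...,2]],-1)
for p_,q in ((p,s),(p0,s0)):
    g=p_.max(-1)
    for y0 in (5,12):
        m=(q[...,2]>30)&(q[...,2]<70)&(abs(q[...,1])<40)&(abs(q[...,1])>y0)&(q[...,0]>-65)&(q[...,0]<65)
        print(m.sum(),np.percentile(q[m],[1,5,50,95,99],axis=0).round(1).tolist())
```

```text
t 7.6 pos [ 452.1 -133.9  164.7] stand [-4.600e+01 -1.000e-01  1.647e+02] plier [ 5.680e+01 -1.000e-01  1.613e+02] F [0.2 0.5 0.2] F_tool [ 0.5  0.2 -0.2] w 22.1
q [-0.05 -0.12  0.3   2.12 -0.05  0.86  1.82]
tgt [ 446.  -133.6  110. ] shift [ -0.6 -21.2  50.3] turn [16.04 -0.31  0.16]
tgt [ 446.  -133.6   32. ] shift [ -1.  -42.8 125.3] turn [16.04 -0.31  0.16]
2328 [[2.0, -24.4, 40.1], [4.4, -21.7, 43.7], [20.0, -5.0, 54.7], [42.3, 31.0, 67.9], [50.4, 34.4, 69.5]]
1681 [[3.3, -24.4, 40.0], [5.1, -22.5, 43.5], [19.3, 14.0, 53.9], [40.5, 31.9, 66.5], [63.1, 34.5, 68.7]]
456 [[-59.8, -21.6, 35.6], [-38.8, -16.1, 40.3], [21.0, 11.4, 51.8], [52.1, 28.9, 66.9], [61.1, 30.4, 69.7]]
256 [[3.1, -24.6, 34.3], [5.8, -18.0, 38.5], [22.4, 20.1, 53.2], [49.6, 29.6, 66.8], [61.0, 30.7, 69.3]]
```

View pics/w6.png

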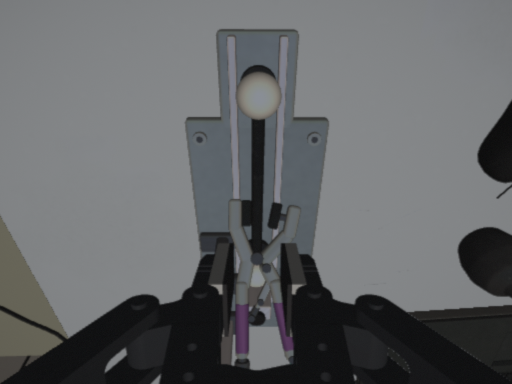

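>>> servo_tool([
  [0,-6,15,6,0,0,-0.2],
  [-0.5,-12,35,12,0,0,-0.2],
  [-0.5,-16,50,16,-0.3,0,-0.2],
  [-0.5,-22,70,16,-0.3,0,-0.2],
  [-0.5,-26,85,16,-0.3,0,-0.2],
  [-1,-30,100,16,-0.3,0,-0.2],
  [-1,-33,113,16,-0.3,0,-0.2],
  [-1,-35,121,16,-0.3,0,-0.2],
  [-1,-36,125,16,-0.3,0,-0.2],
  [-1,-36,125,16,-0.3,0,-0.2],
])

```text
time: 8.65
eef_pos: [456.6, -133.8, 35.0]
ee_rot: [[0.029, 1.0, 0.011], [1.0, -0.029, -0.001], [-0.0, 0.011, -1.0]]
force: [-0.5, 0.1, 0.0]
grip_width: 34.4
```

Run:
```python
from h import *
where(); to(st(-45,0,32),RD); snap('wrist','w7')
```

```text
t 8.65 pos [ 456.6 -133.8   35. ] stand [-41.4   0.2  35. ] plier [-13.9   0.2  52.4] F [-0.5  0.1  0. ] F_tool [ 0.1 -0.5 -0. ] w 34.4
q [-0.04  0.27  0.3   2.02 -0.1   0.86  1.85]
tgt [ 453.  -133.8   32. ] shift [-0.1 -3.6  2.9] turn [0.65 0.02 0.19]
```

View pics/w7.png

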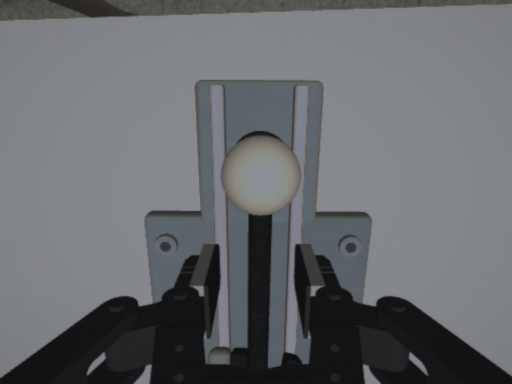

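>>> servo_tool([
  [0,0,0,0,0,0,-0.6],
  [0,0,0,0,0,0,-0.8],
  [0,0,0,0,0,0,-1],
  [0,0,0,0,0,0,-1],
  [0,0,0,0,0,0,-1],
  [0,0,0,0,0,0,-1],
  [0,0,0,0,0,0,-1],
  [0,0,0,0,0,0,-1],
  [0,2,0,0,0,0,-1],
  [0,4,0,0,0,0,-1],
])

```text
time: 9.7
eef_pos: [457.2, -133.7, 35.7]
ee_rot: [[0.03, 1.0, 0.005], [1.0, -0.03, 0.001], [0.001, 0.005, -1.0]]
force: [-27.1, 3.3, 34.0]
grip_width: 7.8
```

Run:
```python
from h import *
where()
```

```text
t 9.7 pos [ 457.2 -133.7   35.7] stand [-40.8   0.3  35.7] plier [-13.    0.3  52.6] F [-27.1   3.3  34. ] F_tool [  2.5 -27.  -34.1] w 7.8
q [-0.04  0.27  0.3   2.01 -0.11  0.87  1.85]
```

>>> servo_tool([
  [0,-2,0,0,0,0,-0.6],
  [0,-4,0,0,0,0,-0.3],
  [0,-4,0,0,0,0,-0.3],
  [0,-4,0,0,0,0,-0.3],
  [0,-4,4,0,0,0,-0.3],
  [0,-4,8,0,0,0,-0.3],
  [0,-4,8,0,0,0,-0.3],
  [0,-4,8,0,0,0,-0.3],
  [0,-4,8,0,0,0,-0.3],
  [0,-4,8,0,0,0,-0.3],
])

```text
time: 10.7
eef_pos: [456.8, -133.7, 27.1]
ee_rot: [[0.029, 1.0, 0.011], [1.0, -0.029, -0.001], [-0.0, 0.011, -1.0]]
force: [0.5, -0.2, 0.4]
grip_width: 29.8
```

```bash
python3 look.py 8
python3 - <<'E'
from h import *
to(st(-45,0,26),RD)
E
```

```text
t 10.7 pos [ 456.8 -133.7   27.1] stand [-41.2   0.3  27.1] plier [-18.2   0.3  45.9] F [ 0.5 -0.2  0.4] F_tool [-0.1  0.5 -0.4] w 29.8
q [-0.04  0.28  0.3   2.03 -0.11  0.84  1.86]
tgt [ 453.  -133.8   26. ] shift [-0.3 -3.8  1.1] turn [0.65 0.03 0.2 ]
```

View pics/c8.png

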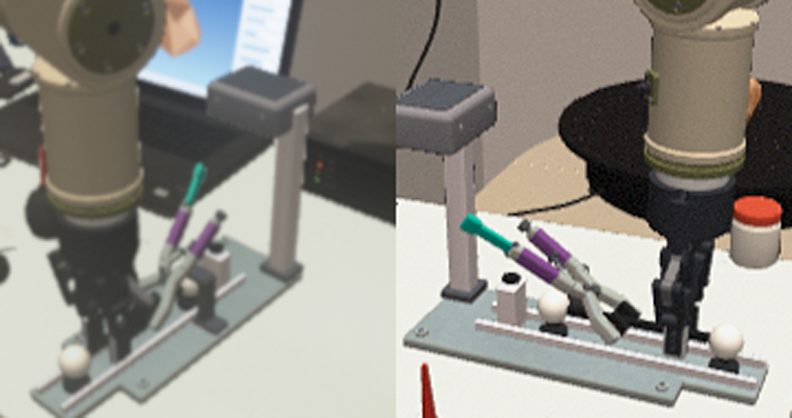

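>>> servo_tool([
  [0,0,0,0,0,0,-0.5],
  [0,0,0,0,0,0,-0.7],
  [0,0,0,0,0,0,-0.8],
  [0,0,0,0,0,0,-1],
  [0,0,0,0,0,0,-1],
  [0,0,0,0,0,0,-1],
  [0,0,0,0,0,0,-1],
  [0,0,0,0,0,0,-1],
  [0,0,0,0,0,0,-1],
  [0,0,0,0,0,0,-1],
])

```text
time: 11.8
eef_pos: [456.7, -133.7, 27.2]
ee_rot: [[0.029, 1.0, 0.011], [1.0, -0.029, -0.001], [-0.0, 0.011, -1.0]]
force: [-1.7, 1.1, 5.8]
grip_width: 7.8
```

Run:
```python
from h import *
where()
```

```text
t 11.8 pos [ 456.7 -133.7   27.2] stand [-41.3   0.3  27.2] plier [-18.3   0.3  46. ] F [-1.7  1.1  5.8] F_tool [ 1.  -1.7 -5.9] w 7.8
q [-0.04  0.28  0.3   2.03 -0.11  0.84  1.86]
```

>>> servo_tool([
  [0,0.5,0,0,0,0,-1],
  [0,1,0,0,0,0,-1],
  [0,2,0,0,0,0,-1],
  [0,3,0,0,0,0,-1],
  [0,4,0,0,0,0,-1],
  [0,5,0,0,0,0,-1],
  [0,6,0,0,0,0,-1],
  [0,7,0,0,0,0,-1],
  [0,8,0,0,0,0,-1],
  [0,8,0,0,0,0,-1],
])

```text
time: 12.8
eef_pos: [459.6, -133.8, 27.0]
ee_rot: [[0.03, 1.0, 0.002], [1.0, -0.03, 0.001], [0.002, 0.002, -1.0]]
force: [-23.8, 2.7, 29.8]
grip_width: 7.8
```

Run:
```python
from h import *
where()
```

```text
t 12.8 pos [ 459.6 -133.8   27. ] stand [-38.4   0.3  27. ] plier [-16.    0.3  44.2] F [-23.8   2.7  29.8] F_tool [  2.1 -23.8 -29.8] w 7.8
q [-0.04  0.29  0.3   2.01 -0.11  0.85  1.86]
```

```bash
cat > ball.py <<'E'
import sys; from h import *
from scipy.optimize import least_squares
def ball(fn,guess):
    p,d,W,K,R,t=load(fn); c=p.astype(int); out=[]
    m=(c.min(-1)>100)&(c.max(-1)-c.min(-1)<50)&(np.linalg.norm(W-guess,axis=-1)<24)&(W[...,2]>34)
    P=W[m]
    if len(P)<20: return None
    f=least_squares(lambda c:np.linalg.norm(P-c,axis=1)-16,P.mean(0)+[0,0,-10],loss='soft_l1'); D=f.x-O
    return len(P),np.round([D@ex,D@ey,D[2]],1)
def stopx(fn):
    p,d,W,K,R,t=load(fn); D=W-O; s=np.stack([D@ex,D@ey,D[...,2]],-1)
    m=(s[...,0]>105)&(s[...,0]<160)&(abs(s[...,1])<13)&(s[...,2]>30)&(s[...,2]<55); return m.sum(),np.percentile(s[m][:,0],[2,10,25,50]).round(1)
dx=float(sys.argv[2])
for f in sys.argv[1].split(','):
    print(f,'near',ball(f,st(-85+dx,0,42)),'far',ball(f,st(85+dx,0,42)),stopx(f))
E
python3 ball.py scene0,side0 0; python3 look.py 9;  python3 ball.py s8,d8,s9,d9 2
```

```text
scene0 near (171, array([-85. ,  -0.4,  42.1])) far (40, array([84.9,  0.5, 42.7])) (np.int64(47), array([118.2, 118.5, 118.9, 119.9]))
side0 near (189, array([-84.8,   0.5,  42.2])) far (157, array([85. , -0.1, 42.3])) (np.int64(55), array([118.8, 119.3, 119.6, 120.3]))
t 12.8 pos [ 459.6 -133.8   27. ] stand [-38.4   0.3  27. ] plier [-16.    0.3  44.2] F [-23.8   2.7  29.8] F_tool [  2.1 -23.8 -29.8] w 7.8
q [-0.04  0.29  0.3   2.01 -0.11  0.85  1.86]
s8 near (171, array([-84.7,  -0.6,  42.3])) far (38, array([85.3,  0.4, 43.1])) (np.int64(48), array([118.3, 118.6, 118.9, 119.6]))
d8 near (188, array([-84.6,   0.1,  42.4])) far (164, array([85.1,  0.5, 42.1])) (np.int64(54), array([119.3, 119.5, 119.8, 120.4]))
s9 near (170, array([-81.6,  -0.7,  42.1])) far (29, array([88.1, -0.2, 40.3])) (np.int64(49), array([117.9, 118.1, 119.3, 119.8]))
d9 near (194, array([-81.5,   0.3,  42.2])) far (162, array([88. ,  0.7, 42.3])) (np.int64(53), array([119. , 119.3, 119.7, 120.2]))
```

View pics/c9.png

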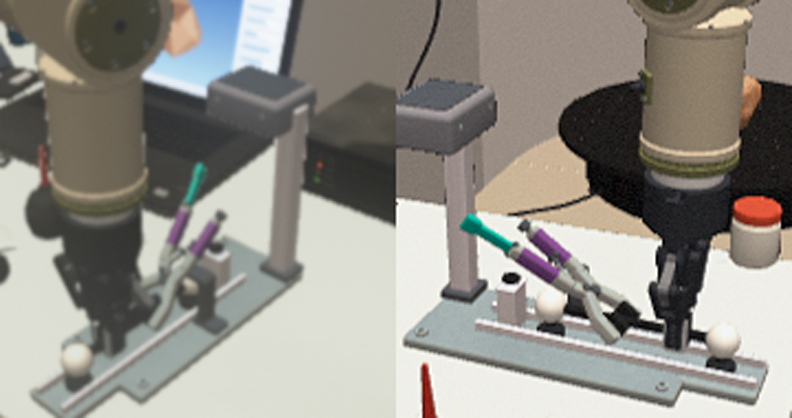

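>>> servo_tool([
  [0,0,-1,0,0,0,-1],
  [0,0,-2,0,0,0,-1],
  [0,0,-3,0,0,0,-1],
  [0,0,-4,0,0,0,-1],
  [0,1,-4,0,0,0,-1],
  [0,2,-4,0,0,0,-1],
  [0,3,-4,0,0,0,-1],
  [0,4,-4,0,0,0,-1],
  [0,5,-4,0,0,0,-1],
  [0,5,-4,0,0,0,-1],
])

```text
time: 13.9
eef_pos: [469.8, -134.0, 31.2]
ee_rot: [[0.029, 1.0, 0.011], [1.0, -0.029, -0.001], [-0.001, 0.011, -1.0]]
force: [0.6, -0.6, -2.5]
grip_width: 7.9
```

Run:
```python
from h import *
where()
```

```text
t 13.9 pos [ 469.8 -134.    31.2] stand [-28.2   0.3  31.2] plier [-5.2  0.3 41.7] F [ 0.6 -0.6 -2.5] F_tool [-0.6  0.6  2.5] w 7.9
q [-0.04  0.3   0.29  1.99 -0.11  0.86  1.86]
```

>>> servo_tool([
  [0,0,1,0,0,0,-1],
  [0,0,2,0,0,0,-1],
  [0,0,3,0,0,0,-1],
  [0,0,3.3,0,0,0,-1],
  [0,1,3.3,0,0,0,-1],
  [0,1.5,3.3,0,0,0,-1],
  [0,2,3.3,0,0,0,-1],
  [0,2.5,3.3,0,0,0,-1],
  [0,2.5,3.3,0,0,0,-1],
  [0,2.5,3.3,0,0,0,-1],
])

```text
time: 14.9
eef_pos: [472.3, -134.1, 28.0]
ee_rot: [[0.029, 1.0, 0.011], [1.0, -0.029, -0.001], [-0.0, 0.011, -1.0]]
force: [0.5, 0.2, -2.4]
grip_width: 7.7
```

```bash
python3 look.py 10;  python3 ball.py s10,d10 16
```

```text
t 14.9 pos [ 472.3 -134.1   28. ] stand [-25.7   0.4  28. ] plier [-5.   0.4 37.7] F [ 0.5  0.2 -2.4] F_tool [0.2 0.5 2.4] w 7.7
q [-0.04  0.31  0.29  1.99 -0.12  0.85  1.86]
s10 near (166, array([-69.1,  -0.9,  43.1])) far (48, array([107.4,   0.3,  41.7])) (np.int64(41), array([106.3, 108.7, 118.7, 119.4]))
d10 near (190, array([-68.7,  -0.1,  43.1])) far (194, array([102.8,   1.1,  42.8])) (np.int64(68), array([107.2, 109.4, 117.4, 120.1]))
```

View pics/c10.png

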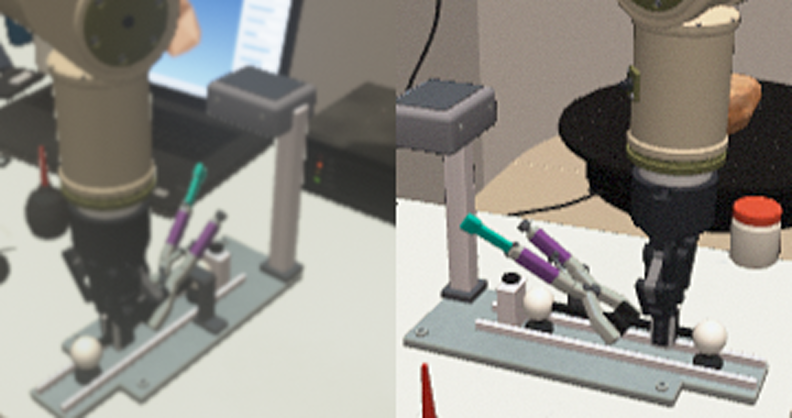

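>>> servo_tool([
  [0,0,0.4,0,0,0,-1],
  [0,0.5,0.7,0,0,0,-1],
  [0,1,0.7,0,0,0,-1],
  [0,1.5,0.7,0,0,0,-1],
  [0,2,0.7,0,0,0,-1],
  [0,2.5,0.7,0,0,0,-1],
  [0,3,0.7,0,0,0,-1],
  [0,3.5,0.7,0,0,0,-1],
  [0,3.5,0.7,0,0,0,-1],
  [0,3.5,0.7,0,0,0,-1],
])

```text
time: 16.0
eef_pos: [475.7, -134.2, 27.3]
ee_rot: [[0.029, 1.0, 0.011], [1.0, -0.029, -0.001], [-0.0, 0.011, -1.0]]
force: [-2.4, 0.5, 0.9]
grip_width: 7.7
```

```bash
python3 look.py 11;  python3 ball.py s11,d11 18
```

```text
t 16.0 pos [ 475.7 -134.2   27.3] stand [-22.3   0.4  27.3] plier [-2.6  0.4 35.1] F [-2.4  0.5  0.9] F_tool [ 0.4 -2.4 -0.9] w 7.7
q [-0.04  0.31  0.29  1.98 -0.12  0.85  1.86]
s11 near (171, array([-65.5,  -0.6,  42.3])) far (58, array([108.7,  -0.4,  42.2])) (np.int64(33), array([109.5, 112.2, 118.6, 119.6]))
d11 near (189, array([-65.5,   0.2,  42.1])) far (192, array([105.2,   1.2,  42.5])) (np.int64(64), array([106.5, 111.3, 115.7, 120. ]))
```

>>> servo_tool([
  [0,0.3,0,0,0,0,-1],
  [0,0.6,0,0,0,0,-1],
  [0,0.9,0,0,0,0,-1],
  [0,1.2,0,0,0,0,-1],
  [0,1.5,0,0,0,0,-1],
  [0,1.8,0,0,0,0,-1],
  [0,2.1,0,0,0,0,-1],
  [0,2.5,0,0,0,0,-1],
  [0,2.5,0,0,0,0,-1],
  [0,2.5,0,0,0,0,-1],
])

```text
time: 17.1
eef_pos: [476.0, -134.2, 27.2]
ee_rot: [[0.029, 1.0, 0.007], [1.0, -0.029, 0.0], [0.0, 0.007, -1.0]]
force: [-13.4, 0.9, 11.8]
grip_width: 7.7
```

```bash
python3 look.py 12;  python3 ball.py s12,d12 19
```

```text
t 17.1 pos [ 476.  -134.2   27.2] stand [-22.1   0.4  27.2] plier [-2.5  0.4 34.9] F [-13.4   0.9  11.8] F_tool [  0.5 -13.4 -11.9] w 7.7
q [-0.04  0.32  0.29  1.98 -0.12  0.86  1.86]
s12 near (168, array([-65.3,  -0.6,  42.4])) far (63, array([109.4,  -0.4,  42.1])) (np.int64(39), array([105.4, 109.6, 112.9, 119.9]))
d12 near (189, array([-65. ,   0.2,  42. ])) far (200, array([105.7,   1.4,  42.4])) (np.int64(52), array([106.8, 110.4, 115.5, 119.9]))
```

View pics/c12.png

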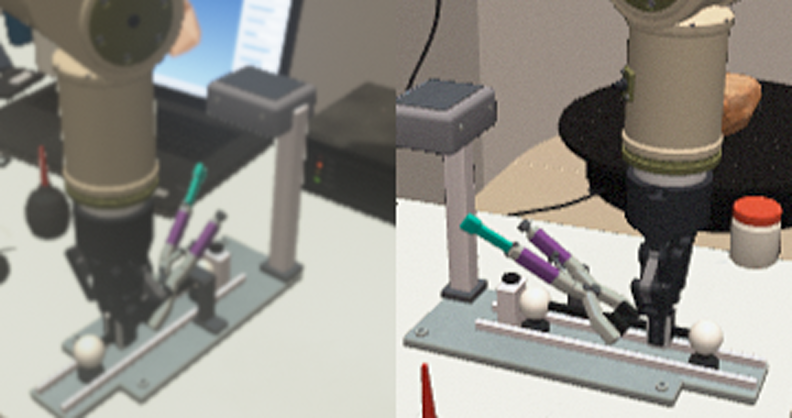

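>>> servo_tool([
  [0,0,-0.4,0,0,0,-1],
  [0,0,-0.8,0,0,0,-1],
  [0,0,-1.2,0,0,0,-1],
  [0,0,-1.5,0,0,0,-1],
  [0,0,-1.5,0,0,0,-1],
  [0,0.2,-1.5,0,0,0,-1],
  [0,0.4,-1.5,0,0,0,-1],
  [0,0.6,-1.5,0,0,0,-1],
  [0,0.6,-1.5,0,0,0,-1],
  [0,0.6,-1.5,0,0,0,-1],
])

```text
time: 18.2
eef_pos: [476.1, -134.1, 27.4]
ee_rot: [[0.029, 1.0, 0.006], [1.0, -0.029, 0.0], [0.0, 0.006, -1.0]]
force: [-9.4, 0.1, -2.1]
grip_width: 7.7
```

Run:
```python
from h import *
where()
```

```text
t 18.2 pos [ 476.1 -134.1   27.4] stand [-21.9   0.5  27.4] plier [-2.2  0.5 35. ] F [-9.4  0.1 -2.1] F_tool [-0.2 -9.4  2. ] w 7.7
q [-0.04  0.32  0.29  1.97 -0.12  0.86  1.86]
```

>>> servo_tool([
  [0,0,0.4,0,0,0,-1],
  [0,0,0.6,0,0,0,-1],
  [0,0,0.6,0,0,0,-0.5],
  [0,0,0.6,0,0,0,-0.3],
  [0,0,0.6,0,0,0,-0.3],
  [0,0,0.6,0,0,0,-0.3],
  [0,-1,-8,0,0,0,-0.3],
  [0,-2,-25,0,0,0,-0.3],
  [0,-2,-50,0,0,0,-0.3],
  [0,-2,-80,0,0,0,0],
])

```text
time: 19.2
eef_pos: [475.2, -134.1, 109.6]
ee_rot: [[0.029, 1.0, 0.01], [1.0, -0.029, -0.001], [-0.0, 0.01, -1.0]]
force: [0.7, 0.0, 0.3]
grip_width: 42.3
```

```bash
python3 look.py 13;  python3 ball.py s13,d13 19.7
python3 - <<'E'
from h import *
for fn in ('s13','d13'):
    p,d,W,K,R,t=load(fn); hsv=cv2.cvtColor(p,cv2.COLOR_RGB2HSV); P=W-O; m=cv2.inRange(hsv,(125,60,40),(150,255,255))>0
    q=P[m]; q=np.stack([q@al,q@ey,q@no],-1); q=q[np.isfinite(q[:,0])]
    for lo in range(112,156,8):
        for nm,k in (('L',q[:,1]>2),('R',q[:,1]<=2)):
            r=q[k&(q[:,0]>=lo)&(q[:,0]<lo+8)]
            if len(r)>3: print(fn,lo,nm,len(r),np.percentile(r[:,1],[5,95]).round(1),np.percentile(r[:,2],[5,95]).round(1))
E
```

```text
t 19.2 pos [ 475.2 -134.1  109.6] stand [-22.8   0.4 109.6] plier [ 44.1   0.4 102.9] F [0.7 0.  0.3] F_tool [ 0.1  0.7 -0.3] w 42.3
q [-0.06  0.2   0.31  1.91 -0.07  1.04  1.82]
s13 near (170, array([-65.5,  -0.6,  41.9])) far (66, array([109.8,  -0.6,  42.3])) (np.int64(38), array([106. , 111.7, 118.2, 119.8]))
d13 near (188, array([-65.2,   0.4,  42.3])) far (198, array([106. ,   1.4,  42.8])) (np.int64(50), array([109.2, 111.8, 116.2, 119.9]))
s13 112 L 8 [15.4 20.5] [33.1 36.6]
s13 112 R 6 [-17.8 -11.8] [32.5 35.8]
s13 120 L 14 [15.  25.7] [31.7 35.9]
s13 120 R 13 [-18.1  -9.1] [31.9 35.3]
s13 128 L 13 [17.7 25.9] [31.5 37.6]
s13 128 R 12 [-17.7 -12.3] [31.4 36.1]
s13 136 L 13 [18.8 29.6] [30.9 35.5]
s13 136 R 13 [-18.3 -11.7] [31.7 36.2]
s13 144 L 8 [21.1 29.7] [32.6 35.5]
s13 144 R 10 [-18.  -12.4] [31.1 35.2]
d13 112 L 28 [18.9 27.5] [23.3 35.4]
d13 112 R 13 [-15.   -6.4] [25.8 33.8]
d13 120 L 29 [22.  29.1] [24.1 34.9]
d13 120 R 16 [-14.9  -4.9] [27.  34.8]
d13 128 L 29 [23.5 30.8] [23.2 35.4]
d13 128 R 25 [-12.5  -5.2] [22.3 35.3]
d13 136 L 29 [24.2 32.8] [23.  35.7]
d13 136 R 27 [-13.5  -4.5] [24.2 35.7]
d13 144 L 21 [26.2 34. ] [24.4 35. ]
d13 144 R 27 [-12.5  -4.7] [22.5 34.3]
d13 152 R 4 [-11.7  -6.7] [24.  34.9]
```

View pics/c13.png

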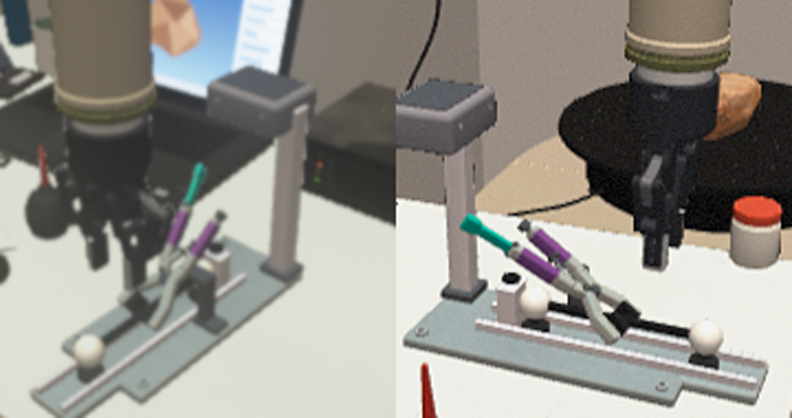

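Run:
```python
from h import *
for fn in ('s13','d13','w6'):
    p,d,W,*_=load(fn); P=W-O; q=np.stack([P@al,P@ey,P@no],-1)
    for nm,a0,b0 in (('R',-65,-20.5),('L',34,65)):
        m=(q[...,0]>112)&(q[...,0]<150)&(q[...,1]>a0)&(q[...,1]<b0)&(q[...,2]>2)&(q[...,2]<70)
        if m.sum(): print(fn,nm,m.sum(),np.percentile(q[m],[5,50,95],axis=0).round(0).tolist())
to(pl(130,1,95),RP)
```

```text
d13 L 2 [[144.0, 34.0, 24.0], [146.0, 35.0, 29.0], [147.0, 35.0, 35.0]]
tgt [ 550.  -136.   152.4] shift [  1.   72.2 -37.7] turn [-3.393e+01  1.000e-02  2.000e-01]
```

>>> servo_tool([
  [0,0,-25,-4,0,0,1],
  [0,10,-45,-9,0,0,1],
  [0,25,-50,-14,0,0,1],
  [0,40,-50,-19,0,0,1],
  [0,55,-46,-24,0,0,1],
  [0,65,-42,-29,0,0,1],
  [1,72,-38,-34,0,0.2,1],
  [1,72,-38,-34,0,0.2,1],
  [1,72,-38,-34,0,0.2,1],
  [1,72,-38,-34,0,0.2,1],
])

```text
time: 20.3
eef_pos: [548.2, -135.2, 148.7]
ee_rot: [[0.031, 0.822, 0.568], [1.0, -0.026, -0.018], [0.0, 0.568, -0.823]]
force: [0.8, -0.0, 0.2]
grip_width: 85.4
```

Run:
```python
from h import *
where(); to(pl(130,0,11),RP); snap('wrist','w14')
```

```text
t 20.3 pos [ 548.2 -135.2  148.7] stand [ 50.2   1.7 148.7] plier [126.4   1.7  93. ] F [ 0.8 -0.   0.2] F_tool [-0.   0.8  0.3] w 85.4
q [-0.06 -0.04  0.33  2.22 -0.32  0.39  2.07]
tgt [ 598.1 -138.5   83.6] shift [-1.8  4.1 81.9] turn [-0.37 -0.05  0.03]
```

View pics/w14.png

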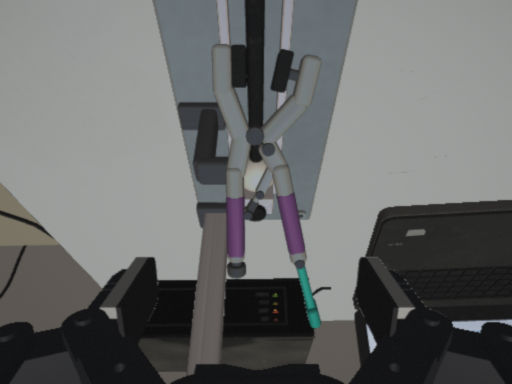

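>>> servo_tool([
  [0,2,8,0,0,0,1],
  [-1,4,16,0,0,0,1],
  [-1,4,26,0,0,0,1],
  [-2,4,36,0,0,0,1],
  [-2,4,46,0,0,0,1],
  [-2,4,56,0,0,0,1],
  [-2,4,66,0,0,0,1],
  [-2,4,74,0,0,0,1],
  [-2,4,80,0,0,0,1],
  [-2,4,80,0,0,0,1],
])

```text
time: 21.35
eef_pos: [596.4, -138.5, 83.0]
ee_rot: [[0.032, 0.823, 0.567], [0.999, -0.026, -0.017], [0.001, 0.567, -0.824]]
force: [0.6, 0.5, -0.4]
grip_width: 85.1
```

```bash
python3 look.py 15; python3 -c "
from h import *
to(pl(130,-1,11),RP); snap('wrist','w15')"
```

```text
t 21.35 pos [ 596.4 -138.5   83. ] stand [98.4 -0.1 83. ] plier [ 1.283e+02 -1.000e-01  1.150e+01] F [ 0.6  0.5 -0.4] F_tool [0.5 0.2 0.6] w 85.1
q [ 0.    0.18  0.27  2.17 -0.7   0.27  2.42]
tgt [ 598.1 -139.5   83.6] shift [-0.6  1.4  1.4] turn [-0.38 -0.04 -0.01]
```

View pics/c15.png

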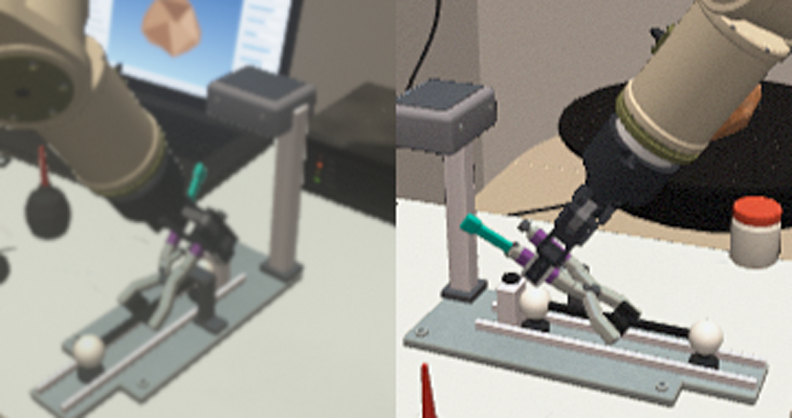

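View pics/w15.png

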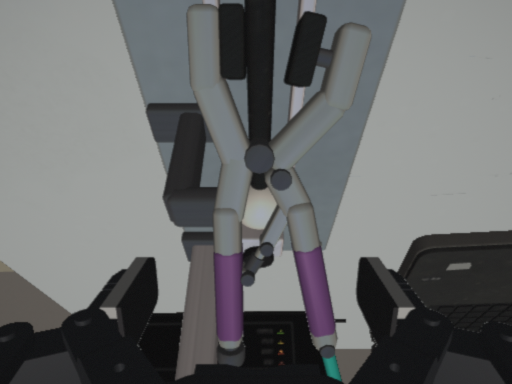

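>>> servo_tool([
  [-0.5,1,0,0,0,0,0.6],
  [-1,1,0,0,0,0,0.4],
  [-1,1,0,0,0,0,0.2],
  [-1,1,0,0,0,0,0.1],
  [-1,1,0,0,0,0,0],
  [-1,1,0,0,0,0,-0.1],
  [-1,1,0,0,0,0,-0.2],
  [-1,1,0,0,0,0,-0.3],
  [-1,1,0,0,0,0,-0.4],
  [-1,1,0,0,0,0,-0.5],
])

```text
time: 22.5
eef_pos: [597.1, -138.4, 85.4]
ee_rot: [[0.03, 0.822, 0.569], [1.0, -0.026, -0.015], [0.002, 0.569, -0.822]]
force: [-7.5, 6.8, 11.4]
grip_width: 34.5
```

```bash
python3 look.py 16; python3 -c "
from h import *
snap('wrist','w16')"
```

```text
t 22.5 pos [ 597.1 -138.4   85.4] stand [99.1  0.1 85.4] plier [1.302e+02 1.000e-01 1.310e+01] F [-7.5  6.8 11.4] F_tool [  6.6   0.1 -13.7] w 34.5
q [ 0.    0.18  0.27  2.17 -0.7   0.27  2.42]
```

View pics/w16.png

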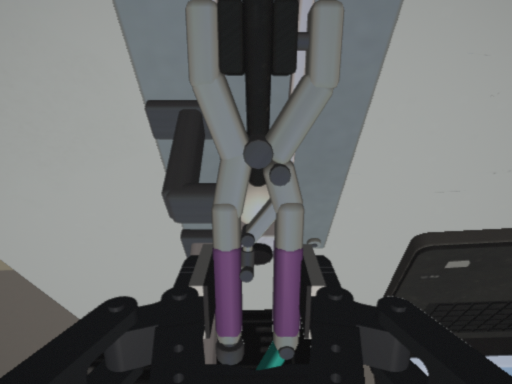

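>>> servo_tool([
  [-1,0,0,0,0,0,-0.6],
  [-1,0,0,0,0,0,-0.6],
  [0,0,0,0,0,0,-0.2],
  [0,0,0,0,0,0,0.1],
  [0,0,0,0,0,0,0.4],
  [0,0,0,0,0,0,0.6],
  [0,0,-2,0,0,0,0.6],
  [0,-2,-20,0,0,0,0.6],
  [0,-4,-50,0,0,0,0.6],
  [0,-6,-90,0,0,0,0.6],
])

```text
time: 23.65
eef_pos: [539.5, -138.2, 154.2]
ee_rot: [[0.033, 0.824, 0.565], [0.999, -0.027, -0.019], [0.0, 0.566, -0.825]]
force: [-0.2, 0.9, 0.9]
grip_width: 68.3
```

>>> servo_tool([
  [0,-10,-30,0,0,0,0.6],
  [0,-25,-50,0,0,0,0.6],
  [0,-50,-60,0,0,0,0.6],
  [0,-70,-60,0,0,0,0.6],
  [0,-80,-60,0,0,0,0.6],
  [0,-80,-60,0,0,0,0.6],
  [0,-80,-60,0,0,0,0.6],
  [0,-80,-60,0,0,0,0.6],
  [0,-80,-60,0,0,0,0.6],
  [0,-80,-60,0,0,0,0.6],
])

```text
time: 24.65
eef_pos: [453.3, -143.1, 162.6]
ee_rot: [[0.031, 0.83, 0.557], [0.999, -0.029, -0.013], [0.006, 0.557, -0.83]]
force: [-0.1, -0.0, 0.3]
grip_width: 68.3
```

```bash
python3 look.py 17; python3 ball.py s17,d17 19.7
python3 - <<'E'
from h import *
snap('wrist','w17')
for fn in ('scene0','s17','side0','d17'):
    p,d,W,K,R,t=load(fn); hsv=cv2.cvtColor(p,cv2.COLOR_RGB2HSV)
    P=W-O; q=np.stack([P@al,P@ey,P@no],-1)
    for nm,lo,hi in [('turq',(80,120,60),(95,255,255)),('purple',(125,60,40),(150,255,255))]:
        m=(cv2.inRange(hsv,lo,hi)>0)&(q[...,2]>15)&(q[...,2]<45); print(fn,nm,m.sum(),np.percentile(q[m],[3,50,97],axis=0).round(1).tolist())
E
```

```text
t 24.65 pos [ 453.3 -143.1  162.6] stand [-44.5  -9.3 162.6] plier [ 56.8  -9.3 158.7] F [-0.1 -0.   0.3] F_tool [-0.   0.1 -0.3] w 68.3
q [ 1.01 -0.25 -0.53  2.33 -0.7   0.59  2.49]
s17 near (166, array([-65.3,  -0.7,  42.1])) far (67, array([110.3,  -0.3,  42.3])) (np.int64(34), array([106.2, 111.3, 118.3, 119.8]))
d17 near (188, array([-65.2,   0.4,  42.4])) far (206, array([106. ,   0.9,  42.8])) (np.int64(54), array([106.7, 110.9, 114.1, 119.8]))
scene0 turq 38 [[166.7, -11.2, 29.1], [189.2, -2.2, 32.2], [202.4, 7.4, 36.1]]
scene0 purple 91 [[117.7, -18.3, 31.0], [133.0, -11.2, 34.2], [149.6, 13.1, 36.9]]
s17 turq 38 [[166.4, -11.1, 30.0], [188.1, -3.1, 32.8], [202.7, 6.9, 36.0]]
s17 purple 95 [[117.7, -18.1, 30.2], [132.8, -10.2, 33.6], [150.4, 13.3, 35.9]]
side0 turq 119 [[166.2, -7.5, 22.4], [189.6, 1.4, 29.1], [207.1, 12.5, 35.7]]
side0 purple 244 [[116.4, -13.3, 22.7], [135.4, 12.4, 31.4], [152.1, 19.6, 35.6]]
d17 turq 118 [[166.0, -8.9, 22.1], [189.8, 1.5, 29.5], [207.2, 14.4, 34.8]]
d17 purple 244 [[115.9, -13.6, 23.1], [135.5, 12.7, 31.4], [152.0, 20.0, 35.4]]
```

View pics/c17.png

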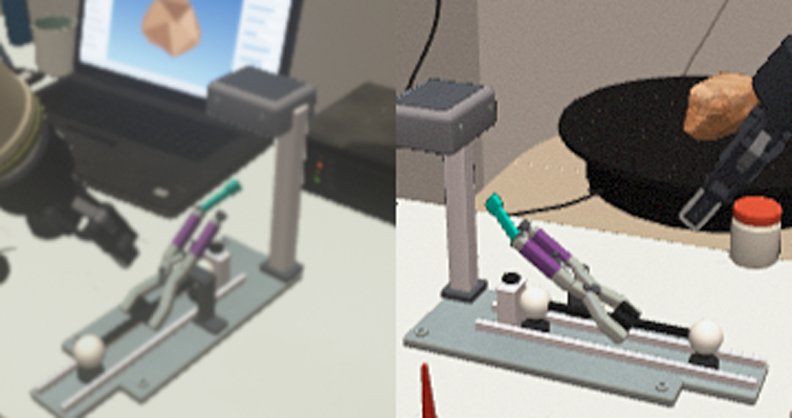

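View pics/d17.png

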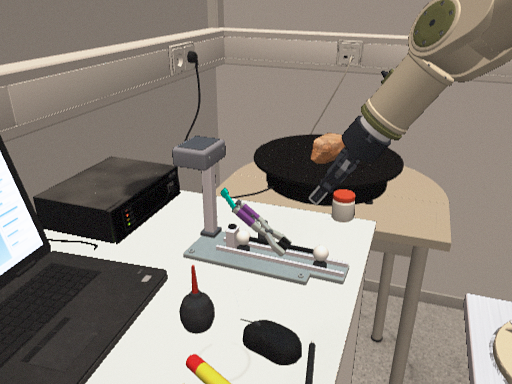

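View pics/w17.png

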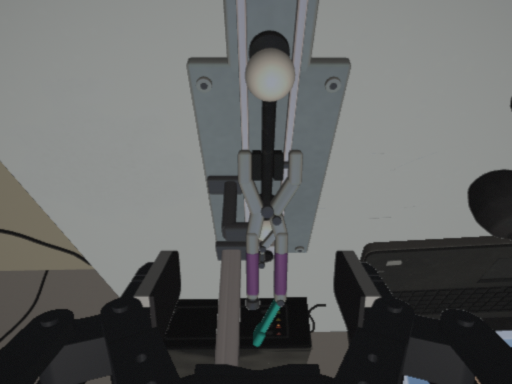

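>>> servo_tool([
  [0,5,-3,0,0,0,0.6],
  [0,10,-6,0,0,0,0.6],
  [0,18,-8,0,0,0,0.6],
  [0,26,-8,0,0,0,0.6],
  [0,34,-8,0,0,0,0.6],
  [0,42,-8,0,0,0,0.6],
  [0,50,-8,0,0,0,0.6],
  [0,50,-8,0,0,0,0.6],
  [0,50,-8,0,0,0,0.6],
  [0,50,-8,0,0,0,0.6],
])

```text
time: 25.8
eef_pos: [490.5, -143.2, 196.9]
ee_rot: [[0.029, 0.83, 0.557], [1.0, -0.027, -0.011], [0.006, 0.557, -0.83]]
force: [0.6, -0.8, -0.4]
grip_width: 68.3
```

```bash
python3 look.py 18; python3 -c "
from h import *
o=observe(); print(np.round(o['q'],4),np.round(o['joint_velocities'],3))
z=[load(x)[0].astype(int) for x in ('side0','d18')]
df=np.abs(z[0]-z[1]).max(-1)>60
for n,(u,v) in dict(mouse=(272,341),blower=(197,305),jar=(343,205)).items(): print(n,df[v-25:v+25,u-30:u+30].sum())
z=[load(x)[0].astype(int) for x in ('scene0','s18')]; df=np.abs(z[0]-z[1]).max(-1)>60
for n,(u,v) in dict(mouse=(175,224),blower=(211,192),jar=(330,325)).items(): print(n,df[v-25:v+25,u-25:u+25].sum())
"
```

```text
t 25.8 pos [ 490.5 -143.2  196.9] stand [ -7.2  -8.1 196.9] plier [107.1  -8.1 165.4] F [ 0.6 -0.8 -0.4] F_tool [-0.8  0.3  0.6] w 68.3
q [ 0.96 -0.21 -0.54  2.21 -0.57  0.62  2.33]
[ 0.9634 -0.2108 -0.536   2.2121 -0.5672  0.6231  2.3311] [-0.001 -0.001  0.001 -0.003 -0.    -0.001 -0.001]
mouse 0
blower 3
jar 0
mouse 0
blower 7
jar 0
```

View pics/s18.png

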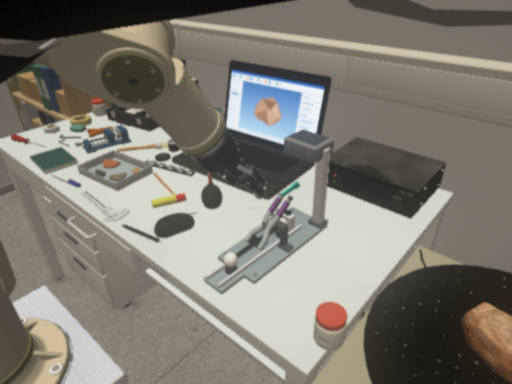

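```bash
python3 -c "
from h import *
print(sign_off())"
```

```text
the job is handed in; nothing more can be done
None
```

The job is done and handed in at about 26 s, inside the 54 s limit. `sign_off` reports no verdict.

**What I did**
- **Release:** I pushed the lever outward with the shut fingers until the pliers sprang fully open.
- **Slide:** I gripped the near rod and slid the bar about 19.7 mm to the stop. The bar stopped against a steady 9–13 N, even with no downward load on it.
- **Lock:** I squeezed the handles at the squeeze point until they snapped locked, then backed away.

**Last checks**
- **Pliers:** the lever and both handles are back within about 2 mm of where they sat when first locked, and the jaws are on the rod.
- **Bar:** the near ball is within 0.3 mm of where it was at stop contact, at its original height, so the bar stands in its channel.
- **Other objects:** the mouse, air blower and powder jar look unmoved in both views.
- **Arm:** it was clear of everything with about zero tool force.

**What did not go cleanly**
- **Grip:** my first grip on the rod was too high and pressed it down, so I opened and took it again lower.
- **Push:** the first push stuck at about 24 N along the channel with 30 N downward.
- **Lift:** easing that off lifted the bar about 4 mm for part of the slide, so the slide was not entirely on the channel floor. I lowered it again before it reached the stop.
- **Touch at the stop:** the cameras put the far end about 1–2 mm past the stop face, within calibration error. I relied on the force reading for contact.
- **Retreat:** the arm ran up to two joint limits while backing away. I moved it off them before handing in.

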